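Close the adjustable wrench on the valve nut and pull the nut home

TASK

The adjustable wrench sits on the hexagon nut of the bench valve with its jaw open too wide. Leave it in place, roll its worm with a light fingertip until the jaw is snug on the nut, without turning the nut yet; then swing the handle gently clockwise (seen from above) until the nut comes up against its stop. Never force the wrench or the worm, do not push on the nut itself, leave the other things where they are, and let go.

Things in the scene. Friction and masses are not known exactly. Their poses are not given: they have to be found in the camera images.
- jig: bench valve jig, does not move: dark steel base plate 140 x 120 x 12 mm with a brass valve body and brass pipe stubs along its x. Origin: table level under the vertical nut axis. z up.
- wrench: chromed adjustable wrench lying level, captive on a collar under the nut: it only swings about the vertical nut axis and shifts a few mm across its handle. Origin on the nut axis (within those mm), mid-thickness, 72 mm above the table; 12 mm thick. Handle along -x, 24 mm wide from x = -68 to -232 mm, free air under and beside it. +y points from moving jaw to fixed jaw, z up
- worm_window (a point): point level with the head's top face, over the middle of the worm, the knurled steel roller in the wrench head: radius 10 mm, 22 mm long, axis along the wrench's y, at wrench x = -32, y = -2 mm. The worm's top stands 2 to 9 mm above this point, differently each time (worn pin), and is rigid when pressed: find it by touch. Drag the top to the handle end (wrench -x) to close the jaw, to the nut to open
- worm_turn (a joint): turn of the worm in rad; 0 at a jaw opening of 31.5 mm, closes it 0.5 mm per rad (starts 0 to 4.2; on the 27 mm nut at 9.0, up to 10.5 when firmly snug). Self-locking: only the worm moves the jaw. 4 to 6 N of tangential pull turns it; friction with a fingertip about 1.2, so 7 to 11 N down rolls it, in several strokes, lifting between. When snug it stalls and the fingertip slides
- nut: brass hexagon nut, 27 mm across flats, 12 mm high, mid-height 72 mm above the table, origin on its axis; two flats face the wrench's +y and -y when square in the jaws (starts up to 0.11 rad skew; the wrench squares itself on it as the jaw closes). Stiff: about 0.4 N m to turn
- nut_turn (a joint): turn of the nut in rad, clockwise from above positive; starts within 0.06 of 0, hard stop at 0.5
- nut_corner (a point): corner of the nut on the handle side, upper edge, 15.6 mm from its axis
- handle_end (a point): top face of the handle at its far end, 232 mm from the nut axis along the wrench's -x, 78 mm above the table. Tightening swings it clockwise from above (towards the wrench's +y): push the handle's -y side some 180 mm from the nut axis. 2 to 3 N moves it; at the stop the force rises steeply, and a push kept above about 8 N there forces the jaw open again
- cylinder: glass graduated cylinder, bystander, 163 mm tall, foot 68 mm across; origin under its centre
- orifice: white ceramic ring, bystander, 56 mm across, 12 mm high; origin under its centre
- checkvalve: brass check valve lying on its hexagons, bystander, 82 x 34 x 38 mm; origin under its centre
- indicator: chrome dial indicator lying face up, bystander, dial 58 mm across, 17 mm high, stem along -y; origin under the dial
- threadgauge: thread plug gauge lying along its x, bystander, 90 mm long, 20 mm high; origin under its middle
- tray: shallow aluminium tray, bystander, 130 x 180 x 30 mm; origin under its centre
- sparenut: loose brass nut, bystander, 30 mm across flats, 14 mm high; origin under its centre

How it is judged:
By the outcome, as a careful person would: the job done as asked, in the order asked, and still so for the second after the job is handed in, with the robot touching nothing.
It also fails if it takes over 72 s, if anything falls off the work surface, if the arm or the gripper's body presses on something with over 40 N, if the wrist force passes 120 N, or if a joint passes its speed limit or range.

ROBOT

A 6-joint arm with a two-finger parallel gripper is mounted at the origin on the work surface. World frame = base frame: x ahead of the robot, y to its left, z up, the work surface at z = 0. Lengths are in m, angles in rad, forces in N, time in s.
With the tool pointing down it reaches from about 0.375 to 0.9 m from the base axis. Payload 3.1 kg.
Tool frame: the origin (TCP) lies between the finger pads; the fingertips stand 11 mm ahead of it and the grasp point (between the pads) lies 8 mm behind it; z points along the fingers, y is the direction in which the jaws open and shut (so a half turn about z gives the same grasp; the last joint's range is limited). The gripper opens to 85 mm and grips with 20 to 120 N. Pads are 22 mm wide; open, the fingers measure 114 mm over their backs; the gripper's body (76 mm by 85 mm) begins 54 mm behind the grasp point. The pads swing forward as they close: fully open they stand 13 mm farther back than shut.
Start: joints at [0.924, 0.527, 1.433, -0, 1.181, -0.178], TCP at [0.282, 0.558, 0.242] pointing down, gripper open.
Joint ranges: [-3.08, 3.08], [-0.75, 2.2], [0.22, 2.44], [-1.43, 4.57], [0, 2.65], [-2.85, 2.85]. Speed limits (rad/s): [2.79, 2.79, 3.14, 3.14, 3.14, 3.14].

INTERFACE

Orientations are given as a unit quaternion [x, y, z, w].
In Python, from station import manip gives the robot as it stands.
- The arm moves only by the tool move_arm, never from a script. Its argument "deltas" is a list of rows, each a list of 5 numbers: the shift along the tool's x, y, z in units of 40 cm (1.0 is 40 cm), then the turn about the tool's z in units of 0.5 rad (1.0 is 0.5 rad), then the opening in per cent of the stroke, from 0 (shut) to 100 (fully open). In form: [[x, y, z, twist, grip], ...]. A call has exactly 8 rows; each row is the pose to reach, as a shift and turn from the pose commanded when the call began, along the tool's axes at that moment; what a row does not reach only later rows make up. A row lasts 1/12 s, in which the tool goes at most 41.7 mm and 7.16 degrees, less where a joint would pass 70% of its speed; a pose out of reach is approached as far as the arm can. A call with a number of a shift or a turn outside -1 to 1 is refused whole. A call with a gripper value outside its range is refused whole. The fingers move at their own pace and stop on an object; "force" is the grip in N (left out, the last holds). Time passes only in rows, so rows that repeat a pose let the fingers close, or fill a call up. It gives the time, the measured TCP pose, the force and the opening at its end, in the units of the state.
- manip.sense(): the state, without advancing time (a new reading comes with each control period).
- manip.snapshot(name): name is "scene" or "top" or "wrist"; returns (picture, depth): 400x640x3 uint8, red, green, blue; 400x640 float32, m along the optical axis (not along the pixel's ray), 0 where there is no reading.
- manip.get_calibration(name): a dict with "vfov" (degrees; the focal length in pixels is half the picture's height over the tangent of half this angle, whatever the lens; pixels are square), "cx", "cy" (the principal point, pixels), "D" ([k1, k2, p1, p2, k3] as OpenCV has them; the pictures are not rectified), "pose" (4x4, takes a point from camera to world coordinates). Camera axes: x right, y down, z forward; pixel columns grow to the right and rows downward; lengths in m; the calibration is good to about 2 mm. A picture is of the moment at which its call begins: read the wrist's pose just before it. get_calibration takes no time and is no camera call; for the wrist camera it gives the pose at the moment of the call.
- manip.sign_off(): hands the job in, once; it reports no verdict.
The state is a dict: "t": time; "q": joint angles; "qd": joint speeds; "tau": joint torques, N m; "tcp_pos": TCP position; "tool_rot": TCP orientation; "force": force on the tool from outside, world axes, zero at the start; "ft_torque": the same for the moment, N m; "finger_gap": opening from 0.0 (shut) to 1.0 (fully open).
Only numpy, scipy, OpenCV 4.12 (cv2) and the standard library are available. Lean on these libraries where they do the work, as an engineer would, in place of code of your own. Each camera call takes 0.05 s, during which the arm holds its last target.

## Working session

There is one attempt and no reset: what is moved stays moved. The work goes in short steps, Python scripts to look and compute and a tool call to move; the robot and the scene stay as the last step left them, time stands still between calls to the robot, and variables do not carry over. Pictures are saved under pics/ and viewed, and the job is handed in when it is done.

Besides the shell and the picture viewer there is one more tool, called after ">>>" by a JSON object that holds its "name" and its "arguments". move_arm: Moves the arm, as the interface text tells. Its arguments: {"type":"object","properties":{"deltas":{"type":"array","items":{"type":"array","items":{"type":"number"}}},"force":{"type":"number"}},"required":["deltas"]}

```bash
mkdir -p pics; ls; cat > h.py <<'E'
import numpy as np, cv2
from station import manip
def K(c):
    f=200/np.tan(np.radians(c['vfov'])/2); return np.array([[f,0,c['cx']],[0,f,c['cy']],[0,0,1]])
def snap(name,fn):
    c=manip.get_calibration(name); p,d=manip.snapshot(name)
    cv2.imwrite('pics/'+fn+'.png',p[:,:,::-1]); np.savez('pics/'+fn+'.npz',p=p,d=d,K=K(c),D=np.array(c['D']),T=np.array(c['pose']))
    return p,d
def load(fn): return np.load('pics/'+fn+'.npz')
def ray(z,u,v):
    n=cv2.undistortPoints(np.array([[[u,v]]],float),z['K'],z['D'])[0,0]
    return np.array([n[0],n[1],1.])
def px2w(z,u,v,Z=None):
    r=ray(z,u,v);T=z['T']
    if Z is None:
        s=z['d'][int(round(v)),int(round(u))]
    else:
        s=(Z-T[2,3])/(T[:3,:3]@r)[2]
    return T[:3,:3]@(r*s)+T[:3,3]
def proj(z,P):
    T=np.linalg.inv(z['T']);rv=cv2.Rodrigues(T[:3,:3])[0]
    return cv2.projectPoints(np.array(P,float).reshape(-1,3),rv,T[:3,3],z['K'],z['D'])[0].reshape(-1,2)
E
python3 - <<'E'
from h import *
print(manip.sense())
snap('top','top0');snap('scene','scene0')
E
```

```text
pics
{'t': 0.0, 'q': array([ 9.24471781e-01,  5.28476418e-01,  1.43388096e+00,  4.07459253e-05,
        1.18143243e+00, -1.78491230e-01]), 'qd': array([-0.00021123, -0.00045455, -0.0016894 ,  0.00097036,  0.00014908,
       -0.00164901]), 'tau': array([-7.98477777e-04, -4.42350197e+01, -1.78024328e+01, -2.07725088e-04,
        8.35507060e-03,  1.17219480e-05]), 'tcp_pos': array([0.28138343, 0.5573041 , 0.2413341 ]), 'tool_rot': array([ 2.31796687e-01,  9.72763635e-01, -9.98919641e-04, -4.57587947e-04]), 'force': array([-0.28818229, -0.00256769, -0.09483591]), 'ft_torque': array([-0.09619198,  0.05339944, -0.06323862]), 'finger_gap': 0.997902656243637}
```

View pics/top0.png

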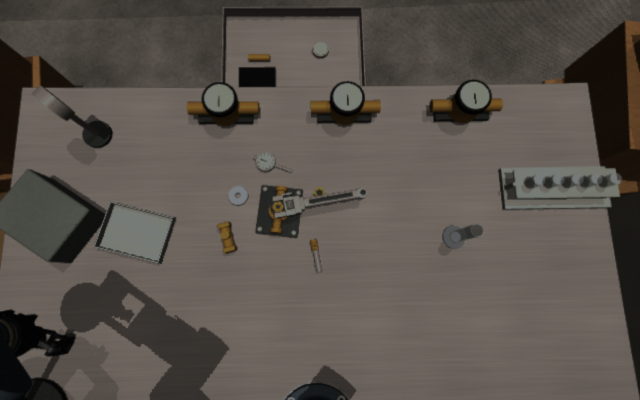

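View pics/scene0.png

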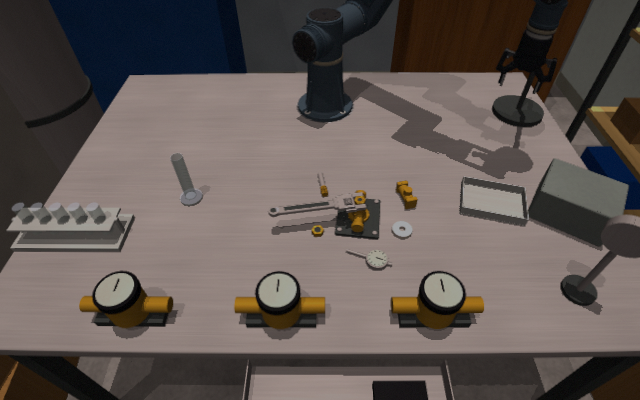

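```bash
python3 - <<'E'
from h import *
z=load('top0');p=z['p'][:,:,::-1]
c=p[170:250,245:385];cv2.imwrite('pics/top0c.png',cv2.resize(c,None,fx=5.7,fy=5.7,interpolation=cv2.INTER_CUBIC)*1)
print(z['T'])
for u,v in [(290,205),(300,203),(277,209),(362,192),(340,197),(318,192),(316,255),(265,186),(285,230)]: print(u,v,px2w(z,u,v))
E
```

```text
[[-0.02172765 -0.98033954  0.19611809  0.36461551]
 [-0.99952864  0.01704492 -0.02553359  0.02700262]
 [ 0.02168877 -0.19658043 -0.98024779  1.1991964 ]
 [ 0.          0.          0.          1.        ]]
290 205 [0.56790687 0.0609203  0.08178839]
300 203 [0.57393437 0.03407592 0.07616034]
277 209 [0.55798644 0.09586916 0.07989655]
362 192 [ 0.60046605 -0.13436774  0.08056705]
340 197 [ 0.58858058 -0.07461128  0.07608958]
318 192 [ 0.61689482 -0.01762854  0.0129435 ]
316 255 [ 0.43773813 -0.00775961  0.01316035]
265 186 [0.6372964  0.13407744 0.01198164]
285 230 [0.50982135 0.07801624 0.00829174]
```

View pics/top0c.png

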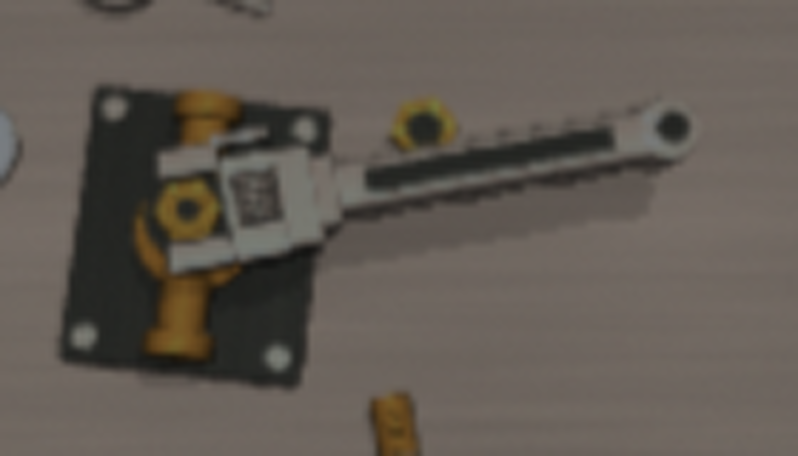

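```bash
python3 - <<'E'
from h import *
z=load('top0')
f=lambda a,b,Z=.078: px2w(z,245+a/5.7,170+b/5.7,Z)
n=f(187,208);h=f(673,126);w=f(257,197)
print(n,h,w, np.degrees(np.arctan2(*(n-h)[[1,0]])), np.linalg.norm(n-h))
for k in [(420,125,.014),(390,395,.02)]: print(f(*k))
print(np.degrees(np.arctan2(-.0,1)))
T=np.array(manip.get_calibration('wrist')['pose']);s=manip.sense();print(T,s['tcp_pos'])
E
```

```text
[0.56511072 0.09379041 0.078     ] [ 0.60066501 -0.13763713  0.078     ] [0.56979115 0.06078655 0.078     ] 98.73408341482791 0.23414271639406117
[ 0.61684215 -0.01955553  0.014     ]
[ 0.48085099 -0.00136882  0.02      ]
-0.0
[[ 0.45001635  0.85566702  0.25557628  0.21685643]
 [ 0.89301896 -0.43069406 -0.1304598   0.59108464]
 [-0.00155496  0.28694351 -0.95794624  0.3728022 ]
 [ 0.          0.          0.          1.        ]] [0.28140001 0.55736316 0.24143032]
```

>>> {"name": "move_arm", "arguments": {"deltas": [[-0.075,-0.05,0,0.125,0],[-0.15,-0.1,0,0.25,0],[-0.225,-0.15,0,0.375,0],[-0.3,-0.2,0,0.5,0],[-0.375,-0.25,0,0.625,0],[-0.45,-0.3,0,0.75,0],[-0.525,-0.35,0,0.875,0],[-0.6,-0.4,0,1.0,0]], "force": 40}}

```text
t: 0.77
tcp_pos: [0.4241, 0.3051, 0.242]
tool_rot: [0.467, 0.885, -0.0, -0.0]
force: [1.0, 1.2, -0.6]
finger_gap: -0.002
```

```bash
cat >> h.py <<'E'
from scipy.spatial.transform import Rotation as Ro
def goto(P,ang=None):
    s=manip.sense();R=Ro.from_quat(s['tool_rot']).as_matrix();d=R.T@(np.array(P)-s['tcp_pos'])/.4
    a=np.degrees(np.arctan2(R[1,0],R[0,0]))
    print('t',s['t'],'tcp',s['tcp_pos'].round(4),'ang',round(a,2),'units',d.round(4),'tw',None if ang is None else round(np.radians(a-ang)/.5,3),'F',s['force'].round(2),'gap',round(s['finger_gap'],3))
E
python3 -c "
from h import *
goto([.572,.0624,.2],98.7)"
```

```text
t 0.7667 tcp [0.4241 0.3051 0.242 ] ang 124.38 units [-0.7097 -0.0375  0.105 ] tw 0.897 F [ 0.98  1.15 -0.61] gap -0.002
```

>>> {"name": "move_arm", "arguments": {"deltas": [[-0.09,-0.005,0.0,0.11,0],[-0.18,-0.01,0.0,0.22,0],[-0.27,-0.015,0.02,0.34,0],[-0.36,-0.02,0.04,0.45,0],[-0.45,-0.025,0.06,0.56,0],[-0.54,-0.03,0.08,0.68,0],[-0.63,-0.034,0.09,0.8,0],[-0.7,-0.038,0.105,0.9,0]]}}

```text
t: 1.43
tcp_pos: [0.5715, 0.065, 0.1998]
tool_rot: [0.653, 0.758, -0.0, 0.0]
force: [0.4, -0.4, 0.6]
finger_gap: 0.002
```

```bash
python3 -c "
from h import *
goto([.572,.0624,.2],98.7)
snap('wrist','w0')
goto([.572,.0624,.2],98.7)"
```

```text
t 1.4333 tcp [0.5715 0.065  0.1998] ang 98.53 units [-0.0066  0.0004 -0.0005] tw -0.006 F [ 0.41 -0.41  0.58] gap 0.002
t 1.4833 tcp [0.5744 0.0609 0.1988] ang 98.29 units [ 0.0045 -0.0054 -0.003 ] tw -0.014 F [ 3.19 -1.74 -0.26] gap 0.005
```

View pics/w0.png

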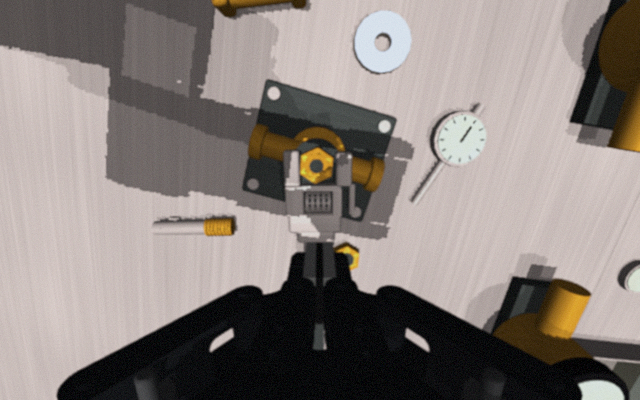

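```bash
python3 - <<'E'
from h import *
z=load('w0');p=z['p'][:,:,::-1]
c=p[130:280,230:430];cv2.imwrite('pics/w0c.png',cv2.resize(c,None,fx=4,fy=4,interpolation=cv2.INTER_CUBIC))
E
```

```text
(no output)
```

View pics/w0c.png

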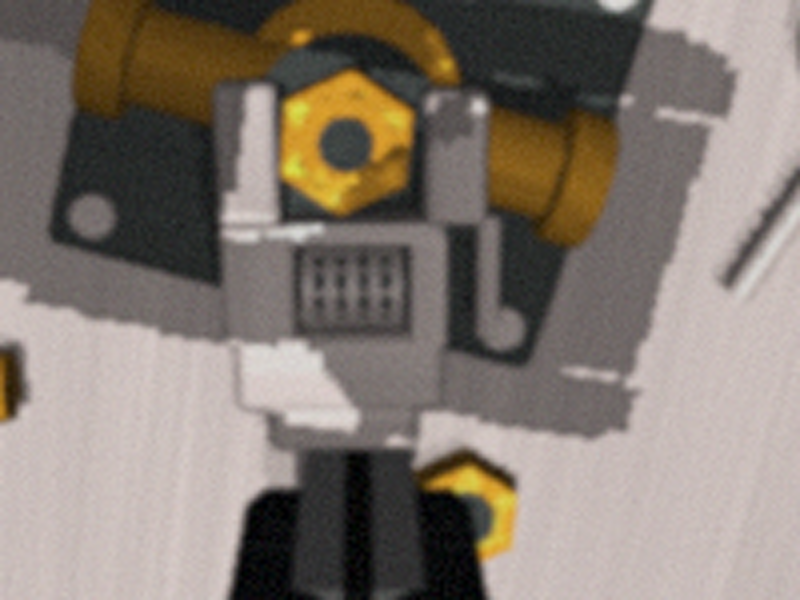

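```bash
python3 - <<'E'
from h import *
z=load('w0')
f=lambda a,b,Z=.078: px2w(z,230+a/4,130+b/4,Z)
n=f(346,145);w=f(353,290);print('nut',n,'worm',w)
print('depths',[f(a,b,None).round(4) for a,b in [(310,180),(353,290),(353,275),(353,305),(260,300),(430,300),(250,120)]])
a,b=f(278,160),f(428,160);print('jaw',a,b,np.linalg.norm(a-b))
l1,l2=f(245,400),f(218,100);print('left edge ang',np.degrees(np.arctan2(*(l2-l1)[[1,0]])))
g,h2=f(445,230),f(443,400);print('right edge',np.degrees(np.arctan2(*(g-h2)[[1,0]])))
g,h2=f(222,232),f(445,228);print('cross',np.degrees(np.arctan2(*(g-h2)[[1,0]])))
E
```

```text
nut [0.5656915  0.09439556 0.078     ] worm [0.57192302 0.06289535 0.078     ]
depths [array([0.5592, 0.0857, 0.0774]), array([0.5717, 0.0646, 0.0837]), array([0.5713, 0.0673, 0.0816]), array([0.5722, 0.0608, 0.0822]), array([0.552 , 0.0576, 0.0781]), array([0.5891, 0.0629, 0.0772]), array([0.5449, 0.0966, 0.0777])]
jaw [0.55186184 0.08906068 0.078     ] [0.58341081 0.0938177  0.078     ] 0.03190559591175758
left edge ang 101.87762544977457
right edge 99.14978135704618
cross -170.37369652729137
```

```bash
python3 -c "
from h import *
a=np.radians(98.7)
goto(np.array([.5718,.063,.098])+.008*np.array([np.cos(a),np.sin(a),0]),98.7)"
```

```text
t 1.4833 tcp [0.5744 0.0609 0.1988] ang 98.29 units [ 0.0271 -0.0065  0.252 ] tw -0.014 F [ 3.19 -1.74 -0.26] gap 0.005
```

>>> {"name": "move_arm", "arguments": {"deltas": [[0.01,-0.003,0.05,0,0],[0.02,-0.006,0.1,0,0],[0.027,-0.006,0.15,0,0],[0.027,-0.006,0.2,0,0],[0.027,-0.006,0.24,0,0],[0.027,-0.006,0.25,0,0],[0.027,-0.006,0.25,0,0],[0.027,-0.006,0.25,0,0]]}}

```text
t: 2.15
tcp_pos: [0.5663, 0.078, 0.1005]
tool_rot: [0.651, 0.759, 0.0, 0.0]
force: [0.3, -0.8, 0.8]
finger_gap: -0.001
```

```bash
python3 -c "
from h import *
a=np.radians(98.7)
goto(np.array([.5718,.063,.095])+.008*np.array([np.cos(a),np.sin(a),0]),98.7)"
```

```text
t 2.15 tcp [0.5663 0.078  0.1005] ang 98.78 units [-0.0192  0.008   0.0138] tw 0.003 F [ 0.34 -0.76  0.84] gap -0.001
```

>>> {"name": "move_arm", "arguments": {"deltas": [[-0.01,0.004,0.002,0,0],[-0.019,0.008,0.004,0,0],[-0.019,0.008,0.006,0,0],[-0.019,0.008,0.008,0,0],[-0.019,0.008,0.01,0,0],[-0.019,0.008,0.01,0,0],[-0.019,0.008,0.01,0,0],[-0.019,0.008,0.01,0,0]]}}

```text
t: 2.82
tcp_pos: [0.5703, 0.071, 0.0963]
tool_rot: [0.651, 0.759, -0.0, -0.0]
force: [0.2, 0.7, -0.1]
finger_gap: -0.003
```

```bash
python3 -c "
from h import *
a=np.radians(98.7)
goto(np.array([.5718,.063,.095])+.008*np.array([np.cos(a),np.sin(a),0]),98.7)"
```

```text
t 2.8167 tcp [0.5703 0.071  0.0963] ang 98.77 units [-0.0002  0.0006  0.0033] tw 0.003 F [ 0.24  0.68 -0.1 ] gap -0.003
```

>>> {"name": "move_arm", "arguments": {"deltas": [[0,0,0.0005,0,0],[0,0,0.001,0,0],[0,0,0.0015,0,0],[0,0,0.002,0,0],[0,0,0.0025,0,0],[0,0,0.003,0,0],[0,0,0.003,0,0],[0,0,0.003,0,0]]}}

```text
t: 3.48
tcp_pos: [0.5704, 0.0708, 0.0951]
tool_rot: [0.651, 0.759, -0.0, -0.0]
force: [0.9, -0.6, -0.7]
finger_gap: -0.001
```

>>> {"name": "move_arm", "arguments": {"deltas": [[0,0,0.0005,0,0],[0,0,0.001,0,0],[0,0,0.0015,0,0],[0,0,0.002,0,0],[0,0,0.0025,0,0],[0,0,0.003,0,0],[0,0,0.003,0,0],[0,0,0.003,0,0]]}}

```text
t: 4.15
tcp_pos: [0.5708, 0.0709, 0.0943]
tool_rot: [0.651, 0.759, 0.0, 0.0]
force: [-0.3, 0.0, 4.1]
finger_gap: 0.004
```

>>> {"name": "move_arm", "arguments": {"deltas": [[0,0,0.001,0,0],[-0.001,0,0.0012,0,0],[-0.005,0,0.0012,0,0],[-0.01,0,0.0012,0,0],[-0.015,0,0.0012,0,0],[-0.02,0,0.0012,0,0],[-0.02,0,0.0012,0,0],[-0.02,0,0.0012,0,0]]}}

```text
t: 4.82
tcp_pos: [0.572, 0.0642, 0.0943]
tool_rot: [0.651, 0.759, 0.001, -0.0]
force: [-1.1, 4.2, 7.7]
finger_gap: -0.001
```

```bash
python3 -c "
from h import *
a=np.radians(98.7)
goto(np.array([.5718,.063,.095])+.0*np.array([np.cos(a),np.sin(a),0]),98.7)"
```

```text
t 4.8167 tcp [0.572  0.0642 0.0943] ang 98.71 units [-0.003  -0.0009 -0.0017] tw 0.0 F [-1.08  4.24  7.66] gap -0.001
```

>>> {"name": "move_arm", "arguments": {"deltas": [[-0.005,0,0.0002,0,0],[-0.01,0,0.0002,0,0],[-0.015,0,0.0002,0,0],[-0.02,0,0.0002,0,0],[-0.022,0,0.0002,0,0],[-0.022,0,0.0002,0,0],[-0.022,0,0.0002,0,0],[-0.022,0,0.0002,0,0]]}}

```text
t: 5.48
tcp_pos: [0.5733, 0.0557, 0.0942]
tool_rot: [0.651, 0.759, 0.001, -0.0]
force: [-1.3, 4.8, 8.3]
finger_gap: 0.001
```

```bash
python3 -c "
from h import *
a=np.radians(98.7)
goto(np.array([.5718,.063,.095])+.0*np.array([np.cos(a),np.sin(a),0]),98.7)"
```

```text
t 5.4833 tcp [0.5733 0.0557 0.0942] ang 98.71 units [ 0.0187 -0.0009 -0.0019] tw 0.0 F [-1.28  4.81  8.31] gap 0.001
```

>>> {"name": "move_arm", "arguments": {"deltas": [[0,0,-0.006,0,0],[0.01,0,-0.01,0,0],[0.03,0,-0.01,0,0],[0.046,0,-0.01,0,0],[0.046,0,-0.006,0,0],[0.046,0,-0.003,0,0],[0.046,0,-0.001,0,0],[0.046,0,0,0,0]]}}

```text
t: 6.15
tcp_pos: [0.57, 0.073, 0.0937]
tool_rot: [0.651, 0.759, 0.0, -0.001]
force: [-1.5, 2.3, 7.8]
finger_gap: -0.001
```

>>> {"name": "move_arm", "arguments": {"deltas": [[-0.006,0,0,0,0],[-0.013,0,0,0,0],[-0.02,0,0,0,0],[-0.027,0,0,0,0],[-0.034,0,0,0,0],[-0.041,0,0,0,0],[-0.046,0,0,0,0],[-0.046,0,0,0,0]]}}

```text
t: 6.82
tcp_pos: [0.5729, 0.0551, 0.0942]
tool_rot: [0.652, 0.759, 0.001, -0.001]
force: [-1.9, 3.7, 7.7]
finger_gap: 0.004
```

```bash
python3 -c "
from h import *
a=np.radians(98.7)
goto(np.array([.5718,.063,.095])+.0*np.array([np.cos(a),np.sin(a),0]),98.7)"
```

```text
t 6.8167 tcp [0.5729 0.0551 0.0942] ang 98.69 units [ 0.0199  0.0003 -0.0018] tw -0.001 F [-1.88  3.7   7.73] gap 0.004
```

>>> {"name": "move_arm", "arguments": {"deltas": [[0,0,-0.006,0,0],[0.01,0,-0.01,0,0],[0.03,0,-0.01,0,0],[0.046,0,-0.01,0,0],[0.046,0,-0.006,0,0],[0.046,0,-0.003,0,0],[0.046,0,-0.001,0,0],[0.046,0,0,0,0]]}}

```text
t: 7.48
tcp_pos: [0.57, 0.073, 0.0937]
tool_rot: [0.651, 0.759, 0.0, -0.0]
force: [-1.3, 3.2, 7.6]
finger_gap: 0.004
```

>>> {"name": "move_arm", "arguments": {"deltas": [[-0.006,0,0,0,0],[-0.013,0,0,0,0],[-0.02,0,0,0,0],[-0.027,0,0,0,0],[-0.034,0,0,0,0],[-0.041,0,0,0,0],[-0.046,0,0,0,0],[-0.046,0,0,0,0]]}}

```text
t: 8.15
tcp_pos: [0.5728, 0.0552, 0.0942]
tool_rot: [0.651, 0.759, 0.001, -0.001]
force: [-1.7, 4.7, 8.2]
finger_gap: 0.0
```

```bash
python3 - <<'E'
from h import *
a=np.radians(98.7)
goto(np.array([.5718,.063,.095])+.0*np.array([np.cos(a),np.sin(a),0]),98.7)
p,d=snap('wrist','w1')
cv2.imwrite('pics/w1c.png',cv2.resize(p[:,:,::-1][50:300,170:470],None,fx=2.4,fy=2.4,interpolation=cv2.INTER_CUBIC))
E
```

```text
t 8.15 tcp [0.5728 0.0552 0.0942] ang 98.69 units [ 0.0198  0.0004 -0.0019] tw -0.0 F [-1.72  4.73  8.25] gap 0.0
```

View pics/w1c.png

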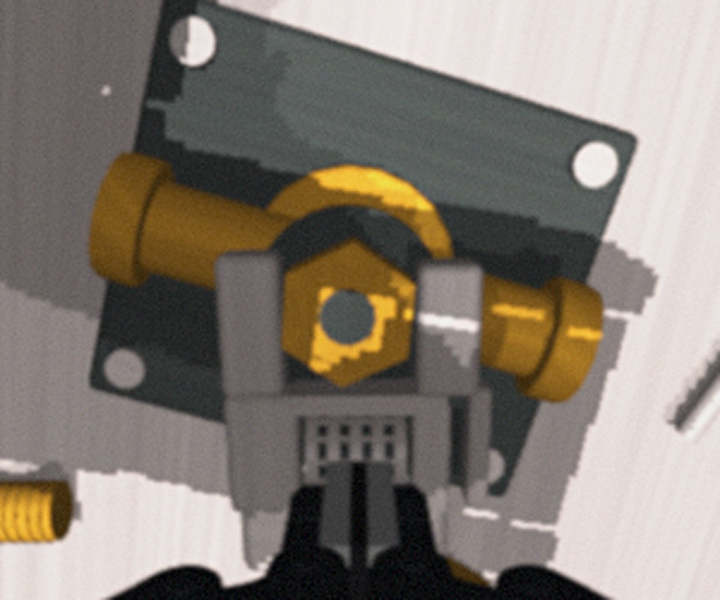

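>>> {"name": "move_arm", "arguments": {"deltas": [[0,0,-0.006,0,0],[0.01,0,-0.01,0,0],[0.03,0,-0.01,0,0],[0.046,0,-0.01,0,0],[0.046,0,-0.006,0,0],[0.046,0,-0.003,0,0],[0.046,0,-0.001,0,0],[0.046,0,0,0,0]]}}

```text
t: 8.87
tcp_pos: [0.57, 0.0729, 0.0937]
tool_rot: [0.651, 0.759, 0.0, -0.0]
force: [-1.7, 2.5, 7.8]
finger_gap: -0.003
```

>>> {"name": "move_arm", "arguments": {"deltas": [[-0.006,0,0,0,0],[-0.013,0,0,0,0],[-0.02,0,0,0,0],[-0.027,0,0,0,0],[-0.034,0,0,0,0],[-0.041,0,0,0,0],[-0.046,0,0,0,0],[-0.046,0,0,0,0]]}}

```text
t: 9.53
tcp_pos: [0.5729, 0.0553, 0.0942]
tool_rot: [0.652, 0.759, 0.001, -0.001]
force: [-1.5, 5.7, 7.6]
finger_gap: -0.003
```

```bash
python3 - <<'E'
from h import *
a=np.radians(98.7)
goto(np.array([.5718,.063,.095])+.0*np.array([np.cos(a),np.sin(a),0]),98.7)
p,d=snap('wrist','w2')
cv2.imwrite('pics/w2c.png',cv2.resize(p[:,:,::-1][120:260,230:390],None,fx=4.2,fy=4.2,interpolation=cv2.INTER_CUBIC))
E
```

```text
t 9.5333 tcp [0.5729 0.0553 0.0942] ang 98.69 units [ 0.0196  0.0001 -0.0018] tw -0.001 F [-1.5   5.66  7.62] gap -0.003
```

View pics/w2c.png

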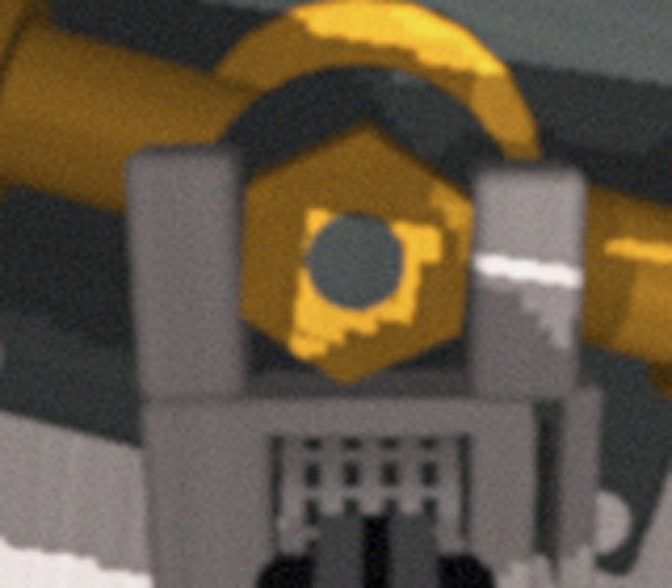

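>>> {"name": "move_arm", "arguments": {"deltas": [[0,0,-0.006,0,0],[0.01,0,-0.01,0,0],[0.03,0,-0.01,0,0],[0.046,0,-0.01,0,0],[0.046,0,-0.006,0,0],[0.046,0,-0.003,0,0],[0.046,0,-0.001,0,0],[0.046,0,0,0,0]]}}

```text
t: 10.25
tcp_pos: [0.57, 0.0729, 0.0937]
tool_rot: [0.651, 0.759, 0.0, -0.0]
force: [-2.0, 2.7, 8.1]
finger_gap: 0.001
```

>>> {"name": "move_arm", "arguments": {"deltas": [[-0.003,0,0,0,0],[-0.006,0,0,0,0],[-0.009,0,0,0,0],[-0.012,0,0,0,0],[-0.015,0,0,0,0],[-0.018,0,0,0,0],[-0.021,0,0,0,0],[-0.023,0,0,0,0]]}}

```text
t: 10.92
tcp_pos: [0.5713, 0.0649, 0.0943]
tool_rot: [0.652, 0.759, 0.001, -0.001]
force: [-1.9, 6.9, 7.7]
finger_gap: -0.002
```

>>> {"name": "move_arm", "arguments": {"deltas": [[-0.003,0,0,0,0],[-0.006,0,0,0,0],[-0.009,0,0,0,0],[-0.012,0,0,0,0],[-0.015,0,0,0,0],[-0.018,0,0,0,0],[-0.021,0,0,0,0],[-0.023,0,0,0,0]]}}

```text
t: 11.58
tcp_pos: [0.5728, 0.0561, 0.0943]
tool_rot: [0.652, 0.759, 0.001, -0.001]
force: [-1.7, 7.7, 8.5]
finger_gap: 0.0
```

```bash
python3 - <<'E'
from h import *
a=np.radians(98.7)
goto(np.array([.5718,.063,.095])+.0*np.array([np.cos(a),np.sin(a),0]),98.7)
p,d=snap('wrist','w3')
cv2.imwrite('pics/w3c.png',cv2.resize(p[:,:,::-1][120:260,230:390],None,fx=4.2,fy=4.2,interpolation=cv2.INTER_CUBIC))
E
```

```text
t 11.5833 tcp [0.5728 0.0561 0.0943] ang 98.67 units [ 0.0173  0.0001 -0.0018] tw -0.001 F [-1.74  7.67  8.52] gap 0.0
```

View pics/w3c.png

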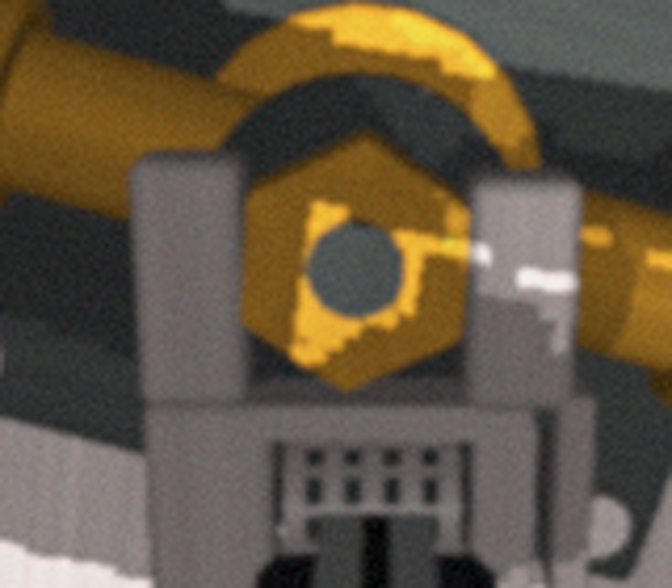

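>>> {"name": "move_arm", "arguments": {"deltas": [[0,0,-0.006,0,0],[0.01,0,-0.01,0,0],[0.03,0,-0.01,0,0],[0.044,0,-0.01,0,0],[0.044,0,-0.006,0,0],[0.044,0,-0.003,0,0],[0.044,0,-0.001,0,0],[0.044,0,0,0,0]]}}

```text
t: 12.3
tcp_pos: [0.5701, 0.0721, 0.0939]
tool_rot: [0.651, 0.759, 0.0, -0.0]
force: [-2.4, 2.9, 8.5]
finger_gap: 0.003
```

>>> {"name": "move_arm", "arguments": {"deltas": [[-0.003,0,0,0,0],[-0.006,0,0,0,0],[-0.009,0,0,0,0],[-0.012,0,0,0,0],[-0.015,0,0,0,0],[-0.018,0,0,0,0],[-0.021,0,0,0,0],[-0.023,0,0,0,0]]}}

```text
t: 12.97
tcp_pos: [0.5713, 0.0647, 0.0943]
tool_rot: [0.652, 0.759, 0.001, -0.001]
force: [-1.7, 9.1, 8.4]
finger_gap: 0.002
```

```bash
python3 - <<'E'
from h import *
a=np.radians(98.7)
goto(np.array([.5718,.063,.095])+.0*np.array([np.cos(a),np.sin(a),0]),98.7)
p,d=snap('wrist','w4')
cv2.imwrite('pics/w4c.png',cv2.resize(p[:,:,::-1][120:260,230:390],None,fx=4.2,fy=4.2,interpolation=cv2.INTER_CUBIC))
E
```

```text
t 12.9667 tcp [0.5713 0.0647 0.0943] ang 98.67 units [-0.0045  0.0005 -0.0018] tw -0.001 F [-1.75  9.06  8.36] gap 0.002
```

View pics/w4c.png

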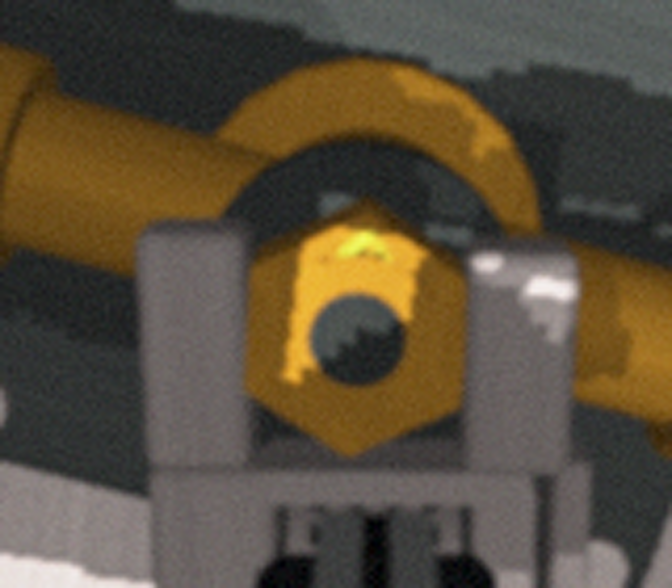

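>>> {"name": "move_arm", "arguments": {"deltas": [[-0.003,0,0,0,0],[-0.006,0,0,0,0],[-0.009,0,0,0,0],[-0.012,0,0,0,0],[-0.015,0,0,0,0],[-0.018,0,0,0,0],[-0.021,0,0,0,0],[-0.023,0,0,0,0]]}}

```text
t: 13.68
tcp_pos: [0.5728, 0.0561, 0.0942]
tool_rot: [0.652, 0.758, 0.002, -0.002]
force: [-2.5, 10.4, 8.1]
finger_gap: 0.006
```

```bash
python3 - <<'E'
from h import *
a=np.radians(98.7)
goto(np.array([.5718,.063,.095])+.0*np.array([np.cos(a),np.sin(a),0]),98.7)
p,d=snap('wrist','w5')
cv2.imwrite('pics/w5c.png',cv2.resize(p[:,:,::-1][120:260,230:390],None,fx=4.2,fy=4.2,interpolation=cv2.INTER_CUBIC))
E
```

```text
t 13.6833 tcp [0.5728 0.0561 0.0942] ang 98.64 units [ 0.0173  0.0002 -0.0018] tw -0.002 F [-2.55 10.41  8.06] gap 0.006
```

View pics/w5c.png

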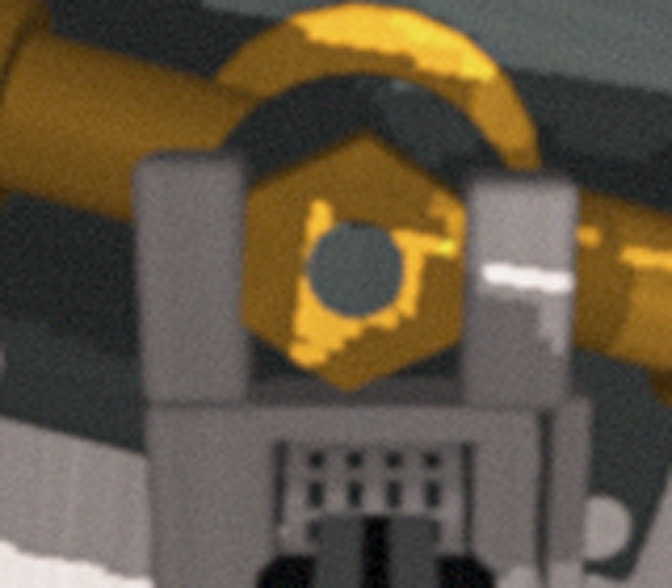

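>>> {"name": "move_arm", "arguments": {"deltas": [[0,0,-0.006,0,0],[0.01,0,-0.01,0,0],[0.03,0,-0.01,0,0],[0.044,0,-0.01,0,0],[0.044,0,-0.006,0,0],[0.044,0,-0.003,0,0],[0.044,0,-0.001,0,0],[0.044,0,0,0,0]]}}

```text
t: 14.4
tcp_pos: [0.5702, 0.0713, 0.094]
tool_rot: [0.651, 0.759, 0.0, -0.0]
force: [-3.5, 2.8, 9.7]
finger_gap: -0.001
```

>>> {"name": "move_arm", "arguments": {"deltas": [[-0.003,0,0,0,0],[-0.006,0,0,0,0],[-0.009,0,0,0,0],[-0.012,0,0,0,0],[-0.015,0,0,0,0],[-0.018,0,0,0,0],[-0.021,0,0,0,0],[-0.023,0,0,0,0]]}}

```text
t: 15.07
tcp_pos: [0.5714, 0.0644, 0.0943]
tool_rot: [0.652, 0.758, 0.002, -0.002]
force: [-1.7, 10.4, 9.2]
finger_gap: 0.003
```

>>> {"name": "move_arm", "arguments": {"deltas": [[-0.003,0,0,0,0],[-0.006,0,0,0,0],[-0.009,0,0,0,0],[-0.012,0,0,0,0],[-0.015,0,0,0,0],[-0.018,0,0,0,0],[-0.021,0,0,0,0],[-0.023,0,0,0,0]]}}

```text
t: 15.73
tcp_pos: [0.573, 0.0549, 0.0942]
tool_rot: [0.652, 0.759, 0.001, -0.001]
force: [-2.6, 7.8, 7.0]
finger_gap: 0.001
```

```bash
python3 - <<'E'
from h import *
a=np.radians(98.7)
goto(np.array([.5718,.063,.095])+.0*np.array([np.cos(a),np.sin(a),0]),98.7)
p,d=snap('wrist','w6')
cv2.imwrite('pics/w6c.png',cv2.resize(p[:,:,::-1][120:260,230:390],None,fx=4.2,fy=4.2,interpolation=cv2.INTER_CUBIC))
E
```

```text
t 15.7333 tcp [0.573  0.0549 0.0942] ang 98.67 units [ 0.0206  0.     -0.0019] tw -0.001 F [-2.62  7.83  7.02] gap 0.001
```

View pics/w6c.png

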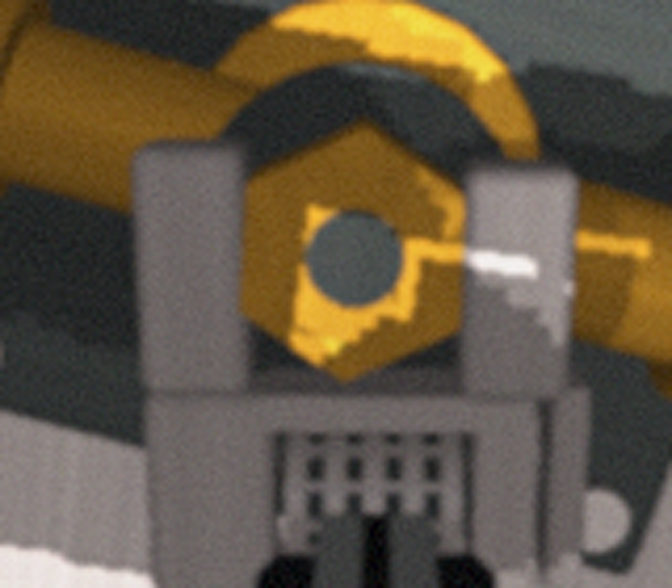

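>>> {"name": "move_arm", "arguments": {"deltas": [[0,0,-0.006,0,0],[0.01,0,-0.01,0,0],[0.03,0,-0.01,0,0],[0.044,0,-0.01,0,0],[0.044,0,-0.006,0,0],[0.044,0,-0.003,0,0],[0.044,0,-0.001,0,0],[0.044,0,0.0002,0,0]]}}

```text
t: 16.45
tcp_pos: [0.5703, 0.0706, 0.0941]
tool_rot: [0.651, 0.759, 0.0, -0.0]
force: [-2.7, 1.6, 10.5]
finger_gap: 0.0
```

>>> {"name": "move_arm", "arguments": {"deltas": [[-0.003,0,0,0,0],[-0.006,0,0,0,0],[-0.009,0,0,0,0],[-0.012,0,0,0,0],[-0.015,0,0,0,0],[-0.018,0,0,0,0],[-0.021,0,0,0,0],[-0.023,0,0,0,0]]}}

```text
t: 17.12
tcp_pos: [0.5716, 0.0636, 0.0942]
tool_rot: [0.652, 0.758, 0.002, -0.002]
force: [-2.1, 11.0, 8.1]
finger_gap: -0.001
```

>>> {"name": "move_arm", "arguments": {"deltas": [[-0.003,0,0,0,0],[-0.006,0,0,0,0],[-0.009,0,0,0,0],[-0.012,0,0,0,0],[-0.015,0,0,0,0],[-0.018,0,0,0,0],[-0.021,0,0,0,0],[-0.023,0,0,0,0]]}}

```text
t: 17.78
tcp_pos: [0.5732, 0.0539, 0.0941]
tool_rot: [0.651, 0.759, 0.001, -0.001]
force: [-1.2, 4.7, 6.2]
finger_gap: 0.003
```

```bash
python3 -c "
from h import *
goto([.635,-.078,.16],98.7)"
```

```text
t 17.7833 tcp [0.5732 0.0539 0.0941] ang 98.69 units [-0.3488  0.103  -0.1657] tw -0.0 F [-1.16  4.73  6.18] gap 0.003
```

>>> {"name": "move_arm", "arguments": {"deltas": [[0,0,-0.05,0,0],[-0.03,0.01,-0.1,0,0],[-0.1,0.03,-0.15,0,0],[-0.17,0.05,-0.165,0,0],[-0.24,0.07,-0.165,0,0],[-0.3,0.09,-0.165,0,0],[-0.34,0.1,-0.165,0,0],[-0.345,0.1,-0.165,0,0]]}}

```text
t: 18.45
tcp_pos: [0.6354, -0.0819, 0.159]
tool_rot: [0.652, 0.758, 0.0, 0.001]
force: [-0.0, -0.1, -0.1]
finger_gap: -0.0
```

```bash
python3 - <<'E'
from h import *
goto([.635,-.078,.16],98.7)
p,d=snap('top','top1')
cv2.imwrite('pics/top1c.png',cv2.resize(p[:,:,::-1][160:260,245:385],None,fx=5.7,fy=5.7,interpolation=cv2.INTER_CUBIC))
p,d=snap('wrist','w7')
goto([.635,-.078,.16],98.7)
E
```

```text
t 18.45 tcp [ 0.6354 -0.0819  0.159 ] ang 98.58 units [ 0.0097  0.0005 -0.0024] tw -0.004 F [-0.04 -0.1  -0.1 ] gap -0.0
t 18.55 tcp [ 0.6332 -0.0786  0.1585] ang 98.68 units [ 0.0009  0.0047 -0.0038] tw -0.001 F [-0.15  0.31 -0.  ] gap 0.0
```

View pics/top1c.png

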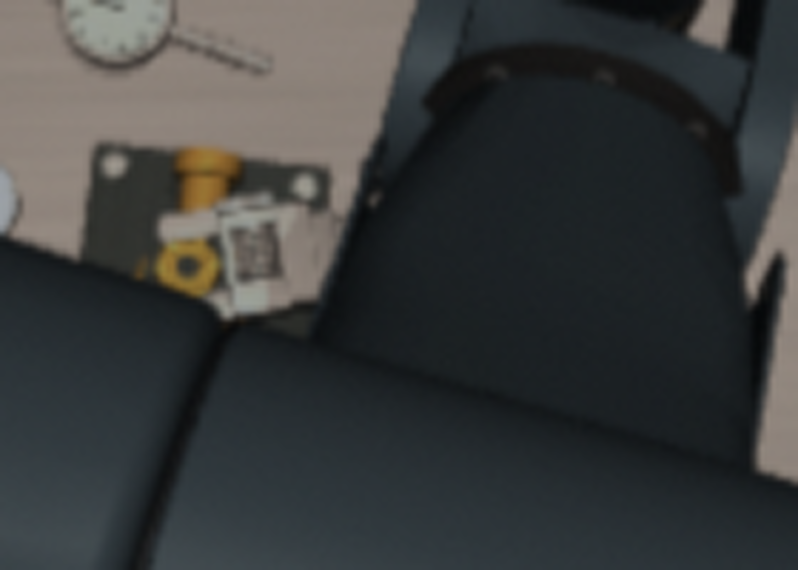

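View pics/w7.png

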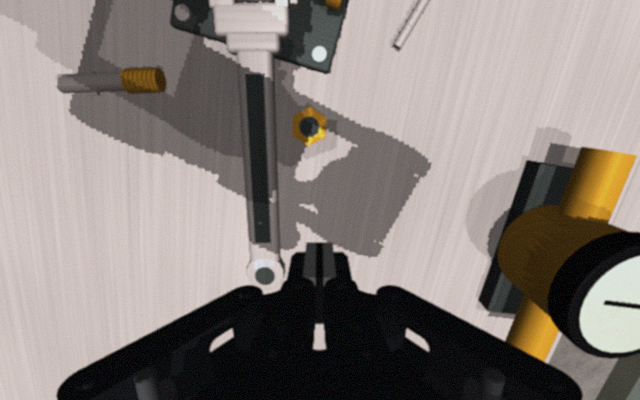

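```bash
python3 - <<'E'
from h import *
z=load('w7')
for u,v in [(264,275),(256,75),(262,240),(274,90),(281,235),(244,90),(250,235)]: print(u,v,px2w(z,u,v,.078).round(4), px2w(z,u,v).round(4))
print(proj(z,[[.5655,.094,.078]]))
R=z['T'];print(R[:3,3])
E
```

```text
264 275 [ 0.5991 -0.1361  0.078 ] [ 0.5992 -0.1356  0.0788]
256 75 [0.5792 0.0101 0.078 ] [0.5792 0.0101 0.0779]
262 240 [ 0.5947 -0.1062  0.078 ] [ 0.5947 -0.1059  0.0786]
274 90 [0.5919 0.0026 0.078 ] [0.5913 0.0028 0.0735]
281 235 [ 0.6086 -0.0999  0.078 ] [ 6.030e-01 -1.337e-01  5.000e-04]
244 90 [ 5.722e-01 -3.000e-04  7.800e-02] [ 5.721e-01 -3.000e-04  7.750e-02]
250 235 [ 0.5852 -0.1035  0.078 ] [ 0.585  -0.104   0.0768]
[[247.18697071 -78.1740573 ]]
[ 0.62371923 -0.00739731  0.29004277]
```

>>> {"name": "move_arm", "arguments": {"deltas": [[0,0,0.04,0,0],[0,0,0.09,0,0],[0,0,0.14,0,0],[0,0,0.18,0,0],[0,0,0.2,0.03,0],[0,0,0.21,0.03,0],[0,0,0.213,0.03,0],[0,0,0.213,0.03,0]]}}

```text
t: 19.22
tcp_pos: [0.634, -0.0778, 0.0744]
tool_rot: [0.656, 0.754, 0.0, 0.0]
force: [-0.6, -0.0, 0.0]
finger_gap: -0.001
```

```bash
python3 - <<'E'
from h import *
goto([.624,-.083,.073],97.75)
E
```

```text
t 19.2167 tcp [ 0.634  -0.0778  0.0744] ang 97.95 units [-0.0094 -0.0266  0.0035] tw 0.007 F [-0.6  -0.    0.04] gap -0.001
```

>>> {"name": "move_arm", "arguments": {"deltas": [[-0.005,-0.006,0.003,0,0],[-0.009,-0.012,0.003,0,0],[-0.009,-0.018,0.003,0,0],[-0.009,-0.024,0.003,0,0],[-0.009,-0.03,0.003,0,0],[-0.009,-0.034,0.003,0,0],[-0.009,-0.036,0.003,0,0],[-0.009,-0.036,0.003,0,0]]}}

```text
t: 19.88
tcp_pos: [0.6199, -0.084, 0.0729]
tool_rot: [0.657, 0.754, -0.0, -0.0]
force: [-0.6, -0.1, 0.3]
finger_gap: 0.0
```

>>> {"name": "move_arm", "arguments": {"deltas": [[0,-0.003,0,0,0],[0,-0.006,0,0,0],[0,-0.009,0,0,0],[0,-0.012,0,0,0],[0,-0.015,0,0,0],[0,-0.018,0,0,0],[0,-0.02,0,0,0],[0,-0.02,0,0,0]]}}

```text
t: 20.55
tcp_pos: [0.6126, -0.0853, 0.073]
tool_rot: [0.657, 0.754, 0.0, 0.001]
force: [2.4, -0.7, -1.1]
finger_gap: 0.002
```

```bash
python3 - <<'E'
from h import *
goto([.624,-.083,.073],97.75)
E
```

```text
t 20.55 tcp [ 0.6126 -0.0853  0.073 ] ang 97.91 units [0.0017 0.029  0.0001] tw 0.005 F [ 2.43 -0.69 -1.06] gap 0.002
```

```bash
cat >> h.py <<'E'
def arc(th,n=4):
    s=manip.sense();R=Ro.from_quat(s['tool_rot']).as_matrix();p=s['tcp_pos'];C=np.array([.5655,.094,p[2]])
    r=p-C
    print('t',round(s['t'],2),'r',np.linalg.norm(r[:2]).round(4),'hang',np.degrees(np.arctan2(r[1],r[0])).round(2),'tool',np.degrees(np.arctan2(R[1,0],R[0,0])).round(2),'F tool',(R.T@s['force']).round(2),p.round(4))
    for a in np.linspace(th/n,th,n):
        q=C+Ro.from_euler('z',-a).apply(r); print(a.round(3),(R.T@(q-p)/.4).round(4),'tw',round(a/.5,3))
E
python3 -c "
from h import *
arc(.16,8)"
```

```text
t 20.55 r 0.1854 hang -75.28 tool 97.91 F tool [-1.02  2.32  1.06] [ 0.6126 -0.0853  0.073 ]
0.02 [-0.001  -0.0092 -0.    ] tw 0.04
0.04 [-0.0018 -0.0184 -0.    ] tw 0.08
0.06 [-0.0025 -0.0277 -0.    ] tw 0.12
0.08 [-0.0029 -0.0369 -0.    ] tw 0.16
0.1 [-0.0032 -0.0462 -0.    ] tw 0.2
0.12 [-0.0033 -0.0555 -0.0001] tw 0.24
0.14 [-0.0032 -0.0647 -0.0001] tw 0.28
0.16 [-0.0029 -0.074  -0.0001] tw 0.32
```

>>> {"name": "move_arm", "arguments": {"deltas": [[-0.001,-0.007,0,0.03,0],[-0.001,-0.014,0,0.06,0],[-0.002,-0.021,0,0.09,0],[-0.0025,-0.028,0,0.12,0],[-0.003,-0.035,0,0.15,0],[-0.003,-0.042,0,0.18,0],[-0.003,-0.049,0,0.21,0],[-0.003,-0.0555,0,0.24,0]]}}

```text
t: 21.22
tcp_pos: [0.5903, -0.0897, 0.073]
tool_rot: [0.701, 0.713, -0.0, 0.0]
force: [2.9, -2.3, -0.1]
finger_gap: 0.002
```

```bash
python3 -c "
from h import *
arc(.12,4)"
```

```text
t 21.22 r 0.1854 hang -82.32 tool 90.95 F tool [-2.35  2.88  0.14] [ 0.5903 -0.0897  0.073 ]
0.03 [-0.0014 -0.0138 -0.    ] tw 0.06
0.06 [-0.0024 -0.0277 -0.    ] tw 0.12
0.09 [-0.003  -0.0416 -0.    ] tw 0.18
0.12 [-0.0032 -0.0555 -0.    ] tw 0.24
```

>>> {"name": "move_arm", "arguments": {"deltas": [[-0.001,-0.007,0,0.03,0],[-0.001,-0.014,0,0.06,0],[-0.002,-0.021,0,0.09,0],[-0.0025,-0.028,0,0.12,0],[-0.003,-0.035,0,0.15,0],[-0.003,-0.042,0,0.18,0],[-0.003,-0.049,0,0.21,0],[-0.003,-0.0555,0,0.24,0]]}}

```text
t: 21.88
tcp_pos: [0.5679, -0.091, 0.0729]
tool_rot: [0.743, 0.67, -0.0, 0.0]
force: [2.6, -3.1, -0.0]
finger_gap: 0.001
```

```bash
python3 -c "
from h import *
arc(.12,4)
p,d=snap('wrist','w8')"
```

```text
t 21.88 r 0.185 hang -89.26 tool 84.07 F tool [-2.77  2.89  0.05] [ 0.5679 -0.091   0.0729]
0.03 [-0.0014 -0.0138  0.    ] tw 0.06
0.06 [-0.0024 -0.0276  0.    ] tw 0.12
0.09 [-0.003  -0.0415  0.    ] tw 0.18
0.12 [-0.0031 -0.0554  0.    ] tw 0.24
```

View pics/w8.png

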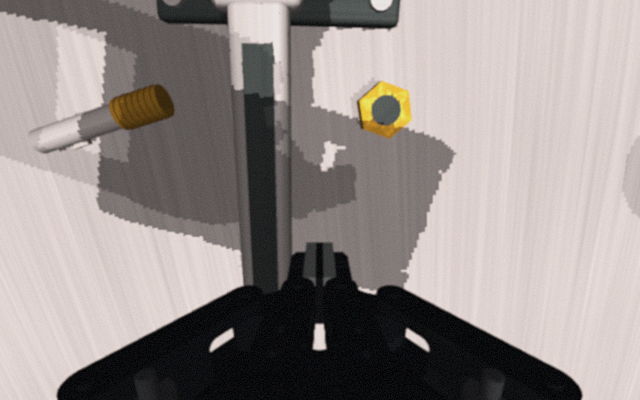

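>>> {"name": "move_arm", "arguments": {"deltas": [[-0.002,-0.007,0,0.03,0],[-0.003,-0.014,0,0.06,0],[-0.004,-0.021,0,0.09,0],[-0.005,-0.028,0,0.12,0],[-0.006,-0.035,0,0.15,0],[-0.006,-0.042,0,0.18,0],[-0.006,-0.049,0,0.21,0],[-0.006,-0.0555,0,0.24,0]]}}

```text
t: 22.6
tcp_pos: [0.5455, -0.0909, 0.0728]
tool_rot: [0.782, 0.624, -0.0, -0.0]
force: [3.9, 1.8, -0.9]
finger_gap: -0.001
```

```bash
python3 -c "
from h import *
arc(.06,4)"
```

```text
t 22.6 r 0.1859 hang -96.17 tool 77.19 F tool [2.63 3.45 0.93] [ 0.5455 -0.0909  0.0728]
0.015 [-0.0008 -0.0069  0.    ] tw 0.03
0.03 [-0.0014 -0.0139  0.    ] tw 0.06
0.045 [-0.002  -0.0208  0.    ] tw 0.09
0.06 [-0.0024 -0.0278  0.    ] tw 0.12
```

>>> {"name": "move_arm", "arguments": {"deltas": [[0,-0.0035,0,0.015,0],[0,-0.007,0,0.03,0],[-0.001,-0.0105,0,0.045,0],[-0.001,-0.014,0,0.06,0],[-0.001,-0.0175,0,0.075,0],[-0.001,-0.021,0,0.09,0],[-0.001,-0.0245,0,0.105,0],[-0.001,-0.028,0,0.12,0]]}}

```text
t: 23.27
tcp_pos: [0.5349, -0.0894, 0.0729]
tool_rot: [0.8, 0.601, -0.0, 0.0]
force: [1.8, -1.9, -0.5]
finger_gap: -0.003
```

```bash
python3 -c "
from h import *
arc(.02,2)"
```

```text
t 23.27 r 0.186 hang -99.47 tool 73.82 F tool [-1.29  2.26  0.5 ] [ 0.5349 -0.0894  0.0729]
0.01 [-0.0005 -0.0046 -0.    ] tw 0.02
0.02 [-0.001  -0.0092 -0.    ] tw 0.04
```

>>> {"name": "move_arm", "arguments": {"deltas": [[0,-0.0005,0,0.003,0],[0,-0.001,0,0.005,0],[0,-0.0015,0,0.008,0],[0,-0.002,0,0.01,0],[0,-0.0025,0,0.013,0],[0,-0.003,0,0.015,0],[0,-0.0035,0,0.018,0],[0,-0.004,0,0.02,0]]}}

```text
t: 23.93
tcp_pos: [0.5334, -0.0886, 0.0729]
tool_rot: [0.802, 0.597, 0.0, 0.0]
force: [2.5, -3.8, -0.6]
finger_gap: 0.004
```

>>> {"name": "move_arm", "arguments": {"deltas": [[0,-0.0005,0,0.003,0],[0,-0.001,0,0.005,0],[0,-0.0015,0,0.008,0],[0,-0.002,0,0.01,0],[0,-0.0025,0,0.013,0],[0,-0.003,0,0.015,0],[0,-0.0035,0,0.018,0],[0,-0.004,0,0.02,0]]}}

```text
t: 24.6
tcp_pos: [0.5322, -0.0883, 0.073]
tool_rot: [0.805, 0.593, 0.0, 0.0]
force: [2.6, -4.1, -0.0]
finger_gap: -0.005
```

>>> {"name": "move_arm", "arguments": {"deltas": [[0,-0.0005,0,0.003,0],[0,-0.001,0,0.005,0],[0,-0.0015,0,0.008,0],[0,-0.002,0,0.01,0],[0,-0.0025,0,0.013,0],[0,-0.003,0,0.015,0],[0,-0.0035,0,0.018,0],[0,-0.004,0,0.02,0]]}}

```text
t: 25.27
tcp_pos: [0.5314, -0.0883, 0.0731]
tool_rot: [0.808, 0.589, 0.001, 0.001]
force: [3.9, -5.0, -0.4]
finger_gap: -0.001
```

```bash
python3 -c "
from h import *
arc(.02,2)"
```

```text
t 25.27 r 0.1854 hang -100.59 tool 72.12 F tool [-3.52  5.28  0.45] [ 0.5314 -0.0883  0.0731]
0.01 [-0.0006 -0.0046 -0.    ] tw 0.02
0.02 [-0.0011 -0.0092 -0.    ] tw 0.04
```

>>> {"name": "move_arm", "arguments": {"deltas": [[-0.001,-0.0005,0,0,0],[-0.001,-0.001,0,0,0],[-0.002,-0.001,0,0,0],[-0.002,-0.0015,0,0,0],[-0.002,-0.0015,0,0,0],[-0.002,-0.002,0,0,0],[-0.002,-0.002,0,0,0],[-0.002,-0.002,0,0,0]]}}

```text
t: 25.93
tcp_pos: [0.5309, -0.0882, 0.0731]
tool_rot: [0.809, 0.588, 0.001, 0.001]
force: [4.2, -2.3, -1.1]
finger_gap: 0.0
```

```bash
python3 -c "
from h import *
arc(.02,2)"
```

```text
t 25.93 r 0.1855 hang -100.75 tool 72.08 F tool [-0.89  4.69  1.12] [ 0.5309 -0.0882  0.0731]
0.01 [-0.0006 -0.0046 -0.    ] tw 0.02
0.02 [-0.0011 -0.0092 -0.    ] tw 0.04
```

>>> {"name": "move_arm", "arguments": {"deltas": [[0,-0.0005,0,0.003,0],[-0.0005,-0.001,0,0.005,0],[-0.0005,-0.0015,0,0.008,0],[-0.0005,-0.002,0,0.01,0],[-0.0005,-0.0025,0,0.01,0],[-0.0005,-0.003,0,0.01,0],[-0.0005,-0.003,0,0.01,0],[-0.0005,-0.003,0,0.01,0]]}}

```text
t: 26.6
tcp_pos: [0.5292, -0.0878, 0.0731]
tool_rot: [0.81, 0.586, 0.001, 0.001]
force: [5.1, -1.5, -0.6]
finger_gap: 0.001
```

```bash
python3 -c "
from h import *
arc(.02,2)"
```

```text
t 26.6 r 0.1854 hang -101.3 tool 71.8 F tool [0.13 5.28 0.57] [ 0.5292 -0.0878  0.0731]
0.01 [-0.0005 -0.0046 -0.    ] tw 0.02
0.02 [-0.001  -0.0092 -0.    ] tw 0.04
```

>>> {"name": "move_arm", "arguments": {"deltas": [[0,-0.0005,0,0.003,0],[-0.0005,-0.001,0,0.005,0],[-0.0005,-0.0015,0,0.008,0],[-0.0005,-0.002,0,0.01,0],[-0.0005,-0.0025,0,0.01,0],[-0.0005,-0.003,0,0.01,0],[-0.0005,-0.003,0,0.01,0],[-0.0005,-0.003,0,0.01,0]]}}

```text
t: 27.27
tcp_pos: [0.5286, -0.0878, 0.0732]
tool_rot: [0.812, 0.584, 0.001, 0.001]
force: [7.3, -0.9, -0.9]
finger_gap: -0.003
```

```bash
python3 - <<'E'
from h import *
arc(.02,2)
p,d=snap('scene','s1')
cv2.imwrite('pics/s1c.png',cv2.resize(p[:,:,::-1][170:250,260:400],None,fx=5.7,fy=5.7,interpolation=cv2.INTER_CUBIC))
E
```

```text
t 27.27 r 0.1855 hang -101.47 tool 71.5 F tool [1.51 7.22 0.94] [ 0.5286 -0.0878  0.0732]
0.01 [-0.0005 -0.0046 -0.    ] tw 0.02
0.02 [-0.001  -0.0092 -0.    ] tw 0.04
```

View pics/s1c.png

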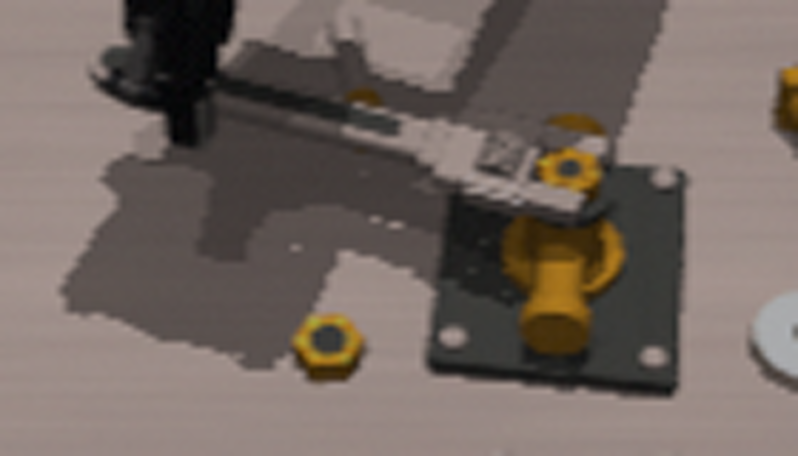

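>>> {"name": "move_arm", "arguments": {"deltas": [[0,0.005,0,0,0],[0,0.015,0,0,0],[0,0.03,0,0,0],[0,0.05,0,0,0],[0,0.06,0,0,0],[0,0.06,-0.03,0,0],[0,0.06,-0.08,0,0],[0,0.06,-0.15,0,0]]}}

```text
t: 27.98
tcp_pos: [0.5476, -0.0946, 0.1313]
tool_rot: [0.811, 0.585, -0.002, -0.003]
force: [0.4, 0.5, 0.2]
finger_gap: 0.003
```

>>> {"name": "move_arm", "arguments": {"deltas": [[0,0,-0.08,0,0],[0.08,0,-0.15,0,0],[0.16,0,-0.2,0,0],[0.24,0,-0.2,0,0],[0.3,0,-0.2,0,0],[0.32,0,-0.2,0,0],[0.32,0,-0.2,0,0],[0.32,0,-0.2,0,0]]}}

```text
t: 28.65
tcp_pos: [0.5894, 0.0259, 0.2122]
tool_rot: [0.811, 0.585, -0.001, -0.0]
force: [-0.1, -0.1, -0.0]
finger_gap: -0.001
```

```bash
python3 - <<'E'
from h import *
arc(.02,2)
p,d=snap('wrist','w9')
p,d=snap('scene','s2')
cv2.imwrite('pics/s2c.png',cv2.resize(p[:,:,::-1][170:250,260:400],None,fx=5.7,fy=5.7,interpolation=cv2.INTER_CUBIC))
E
```

```text
t 28.65 r 0.0721 hang -70.66 tool 71.61 F tool [-0.13 -0.11  0.04] [0.5894 0.0259 0.2122]
0.01 [-0.0011 -0.0014  0.    ] tw 0.02
0.02 [-0.0022 -0.0029  0.    ] tw 0.04
```

View pics/w9.png

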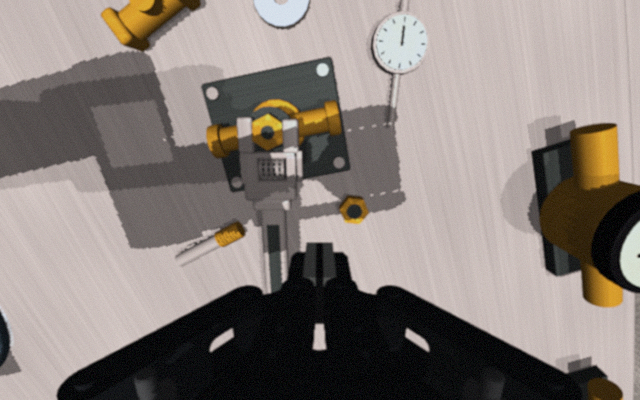

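View pics/s2c.png

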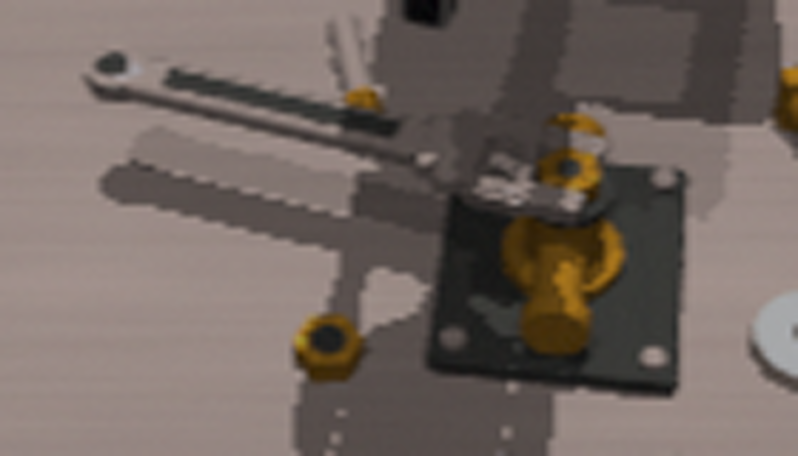

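```bash
python3 - <<'E'
from h import *
z=load('w9');p=z['p'][:,:,::-1]
cv2.imwrite('pics/w9c.png',cv2.resize(p[90:300,200:340],None,fx=2.8*1,fy=2.8,interpolation=cv2.INTER_CUBIC))
c=cv2.resize(p[95:195,215:325],None,fx=6,fy=6,interpolation=cv2.INTER_CUBIC);cv2.imwrite('pics/w9d.png',c)
E
```

```text
(no output)
```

View pics/w9d.png

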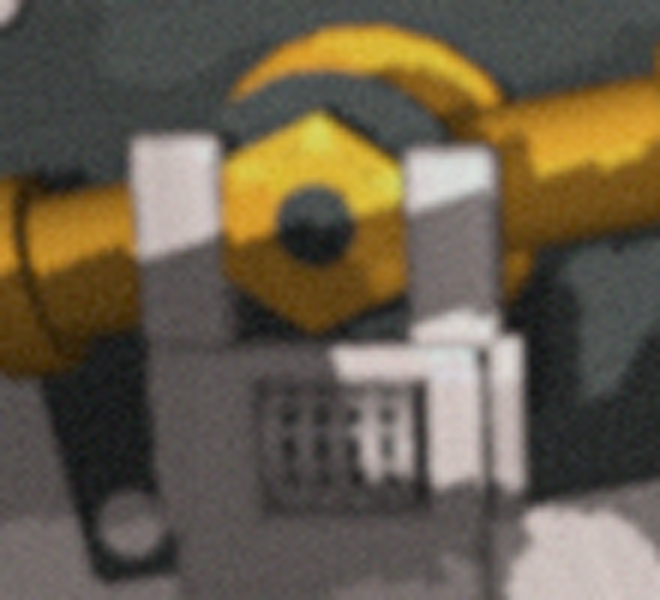

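```bash
python3 - <<'E'
from h import *
def A(n,ox,oy,s,a,b):
    z=load(n);P=[px2w(z,ox+u/s,oy+v/s,.078) for u,v in (a,b)];d=P[0]-P[1];print(n,np.degrees(np.arctan2(d[1],d[0])).round(2),np.linalg.norm(d).round(4),((P[0]+P[1])/2).round(4))
print('nut')
A('w0',230,130,4,(350,68),(343,213))
A('w2',230,120,4.2,(365,123),(348,382))
A('w6',230,120,4.2,(364,122),(345,381))
A('w9',215,95,6,(320,112),(315,330))
print('handle')
A('w7',0,0,1,(256,75),(264,275))
z=load('w9')
A('w9',0,0,1,(271,225),(274.5,285))
A('w9',215,95,6,(130,140),(160,350)); A('w9',215,95,6,(222,150),(232,335)); A('w9',215,95,6,(403,155),(413,340))
A('w6',230,120,4.2,(243,150),(246,385)); A('w6',230,120,4.2,(467,180),(466,385))
z=load('s2');zz=[px2w(z,260+113/5.7,170+65/5.7,.078)];print(zz)
d=zz[0]-np.array([.5655,.094,.078]);print(np.degrees(np.arctan2(-d[1],-d[0])),np.linalg.norm(d))
E
```

```text
nut
w0 95.71 0.031 [0.5657 0.0951 0.078 ]
w2 94.84 0.0317 [0.5654 0.0953 0.078 ]
w6 94.37 0.0317 [0.5652 0.095  0.078 ]
w9 67.66 0.0307 [0.5658 0.0945 0.078 ]
handle
w7 97.76 0.1475 [ 0.5892 -0.063   0.078 ]
w9 72.08 0.0646 [ 0.5278 -0.017   0.078 ]
w9 75.85 0.0299 [0.541  0.0993 0.078 ]
w9 71.37 0.0262 [0.5524 0.0959 0.078 ]
w9 72.94 0.0262 [0.5769 0.087  0.078 ]
w6 97.8 0.0289 [0.5525 0.0912 0.078 ]
w6 99.63 0.0253 [0.5791 0.0935 0.078 ]
[array([ 0.49413479, -0.12657996,  0.078     ])]
72.07182027343362 0.23183725372487962
```

```bash
python3 - <<'E'
from h import *
z=load('w9');p=z['p'][:,:,::-1];out=[]
for ang in (72.1,68):
    c=cv2.resize(p[105:165,235:300],None,fx=6,fy=6,interpolation=cv2.INTER_CUBIC)
    for zz in (.078,.066):
        P=[[.5657+.0156*np.cos(np.radians(ang+60*k)),.0944+.0156*np.sin(np.radians(ang+60*k)),zz] for k in range(6)]
        q=((proj(z,P)-[235,105]+.5)*6).astype(int);cv2.polylines(c,[q],True,(255,0,0) if zz>.07 else (0,0,255),1)
    out.append(c)
cv2.imwrite('pics/ov.png',np.hstack(out))
E
```

```text
(no output)
```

View pics/ov.png

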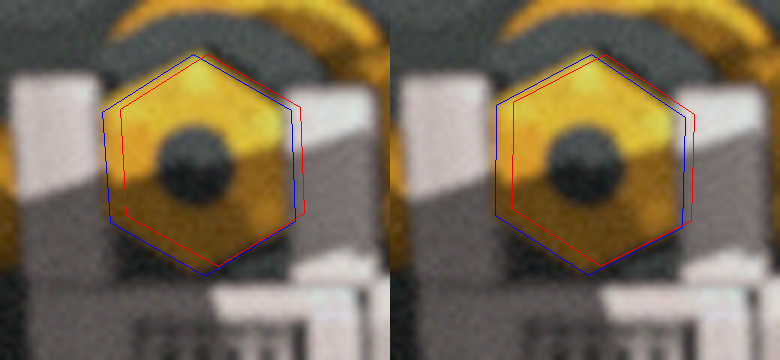

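```bash
python3 -c "
from h import *
a=np.radians(72.1)
goto(np.array([.5657,.0944,.120])-.045*np.array([np.cos(a),np.sin(a),0]),72.1)"
```

```text
t 28.75 tcp [0.5894 0.0249 0.2122] ang 71.49 units [ 0.0336 -0.1097  0.2308] tw -0.021 F [-0.4   0.8  -0.34] gap -0.001
```

>>> {"name": "move_arm", "arguments": {"deltas": [[0.01,-0.03,0.02,0,0],[0.02,-0.07,0.06,0,0],[0.03,-0.11,0.1,0,0],[0.03,-0.11,0.14,0,0],[0.03,-0.11,0.18,0,0],[0.03,-0.11,0.21,0,0],[0.03,-0.11,0.22,0,0],[0.03,-0.11,0.22,0,0]]}}

```text
t: 29.42
tcp_pos: [0.5512, 0.0502, 0.1237]
tool_rot: [0.812, 0.584, -0.001, -0.001]
force: [0.3, -0.9, -0.6]
finger_gap: 0.001
```

```bash
python3 - <<'E'
from h import *
goto([.55,.05,.12],72.1)
p,d=snap('wrist','w10')
cv2.imwrite('pics/w10c.png',cv2.resize(p[:,:,::-1][100:260,230:400],None,fx=3.7,fy=3.7,interpolation=cv2.INTER_CUBIC))
E
```

```text
t 29.4167 tcp [0.5512 0.0502 0.1237] ang 71.45 units [-0.0015 -0.0027  0.0092] tw -0.023 F [ 0.29 -0.93 -0.62] gap 0.001
```

View pics/w10c.png

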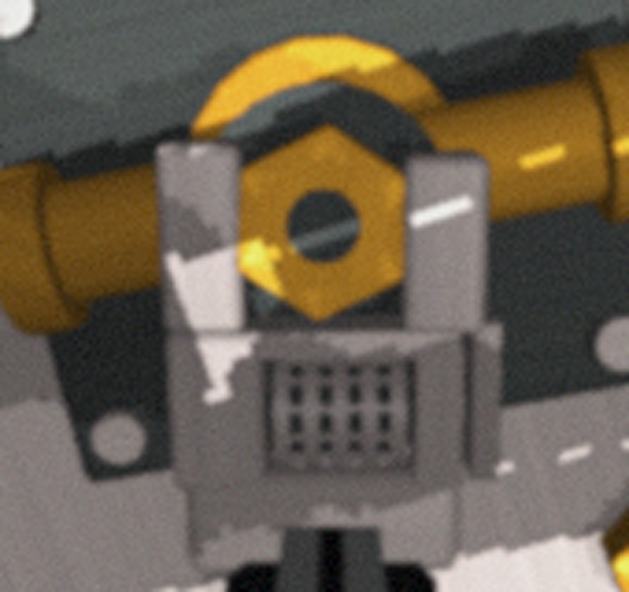

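```bash
python3 - <<'E'
from h import *
z=load('w10');p=z['p'][:,:,::-1]
f=lambda a,b: px2w(z,230+a/3.7,100+b/3.7,.078)
t,b=f(327,125),f(318,320);d=t-b;print('nut',np.degrees(np.arctan2(d[1],d[0])),np.linalg.norm(d),(t+b)/2)
def line(a,b):
    d=f(*a)-f(*b);return np.degrees(np.arctan2(d[1],d[0])).round(2)
print('L',line((240,155),(243,325)),'R',line((406,160),(406,325)),'headR',line((463,335),(463,475)),'headL',line((165,335),(177,485)),'outerL',line((158,150),(166,325)),'outerR',line((488,160),(484,320)))
print('gap',np.linalg.norm(f(241,200)-f(406,203)), 'cross',line((165,331),(500,325)))
C=(t+b)/2;out=[]
for ang in (72.1,68.):
    c=cv2.resize(p[125:195,280:350],None,fx=5.5,fy=5.5,interpolation=cv2.INTER_CUBIC)
    P=[[C[0]+.0156*np.cos(np.radians(ang+60*k)),C[1]+.0156*np.sin(np.radians(ang+60*k)),.078] for k in range(6)]
    q=((proj(z,P)-[280,125]+.5)*5.5).astype(int);cv2.polylines(c,[q],True,(255,0,0),1);out.append(c)
cv2.imwrite('pics/ov2.png',np.hstack(out))
E
```

```text
nut 68.77025087597977 0.031208068892748485 [0.56522467 0.09469523 0.078     ]
L 71.24 R 72.61 headR 73.49 headL 73.51 outerL 71.7 outerR 72.34
gap 0.02615309459701714 cross 162.6
```

View pics/ov2.png

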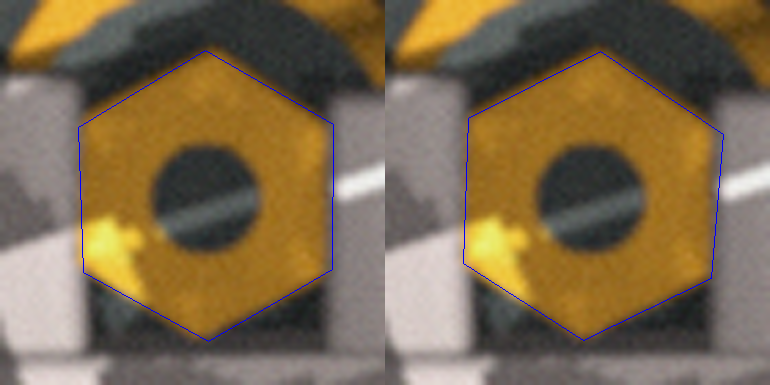

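```bash
python3 - <<'E'
from h import *
def fit(n,c0,a0s):
    z=load(n);p=z['p'];s=3
    c=cv2.resize(p,None,fx=s,fy=s,interpolation=cv2.INTER_CUBIC).astype(float)
    q0=proj(z,[[*c0,.078]])[0]
    m=((c[:,:,0]-c[:,:,2])/(c.sum(2)+1)>0.12).astype(np.uint8)
    H,W=m.shape;yy,xx=np.mgrid[:H,:W]
    R=np.zeros_like(m)
    def poly(cx,cy,a,r):
        return proj(z,[[cx+r*np.cos(np.radians(a+60*k)),cy+r*np.sin(np.radians(a+60*k)),.078] for k in range(6)])
    def mask(cx,cy,a,r):
        k=np.zeros_like(m);cv2.fillPoly(k,[np.round((poly(cx,cy,a,r)+.5)*s*16).astype(np.int32)],1,shift=4);return k
    out=[]
    for a in a0s:
        best=None
        for dx in np.arange(-.002,.0021,.0005):
            for dy in np.arange(-.002,.0021,.0005):
              for r in (.0152,.0156):
                k=mask(c0[0]+dx,c0[1]+dy,a,r)
                o=mask(c0[0]+dx,c0[1]+dy,a,.0175)&(1-k); i=k&(1-mask(c0[0]+dx,c0[1]+dy,a,.0125))
                v=m[i>0].mean()-m[o>0].mean()
                if best is None or v>best[0]: best=(round(v,4),round(dx,4),round(dy,4),r)
        out.append((a,best))
    out.sort(key=lambda t:-t[1][0]);print(n,out[:3]);print([ (a,b[0]) for a,b in sorted(out)])
fit('w10',(.5653,.0946),np.arange(62,78,1))
fit('w6',(.5653,.0948),np.arange(88,104,1))
fit('w0',(.5657,.0948),np.arange(88,104,1))
E
```

```text
w10 [(np.int64(69), (np.float64(0.7406), np.float64(0.0), np.float64(0.001), 0.0156)), (np.int64(71), (np.float64(0.7397), np.float64(-0.0005), np.float64(0.0005), 0.0156)), (np.int64(67), (np.float64(0.7359), np.float64(0.0), np.float64(0.001), 0.0156))]
[(np.int64(62), np.float64(0.6759)), (np.int64(63), np.float64(0.6957)), (np.int64(64), np.float64(0.6954)), (np.int64(65), np.float64(0.6973)), (np.int64(66), np.float64(0.7241)), (np.int64(67), np.float64(0.7359)), (np.int64(68), np.float64(0.7286)), (np.int64(69), np.float64(0.7406)), (np.int64(70), np.float64(0.7354)), (np.int64(71), np.float64(0.7397)), (np.int64(72), np.float64(0.7341)), (np.int64(73), np.float64(0.7209)), (np.int64(74), np.float64(0.707)), (np.int64(75), np.float64(0.7084)), (np.int64(76), np.float64(0.6871)), (np.int64(77), np.float64(0.6766))]
w6 [(np.int64(95), (np.float64(0.6886), np.float64(-0.0005), np.float64(0.0005), 0.0156)), (np.int64(94), (np.float64(0.6838), np.float64(-0.0005), np.float64(0.0005), 0.0156)), (np.int64(92), (np.float64(0.681), np.float64(-0.0005), np.float64(0.0005), 0.0156))]
[(np
[... 716 characters left out ...]
001), np.float64(0.0015), 0.0156)), (np.int64(91), (np.float64(0.525), np.float64(-0.0005), np.float64(0.0015), 0.0156))]
[(np.int64(88), np.float64(0.5162)), (np.int64(89), np.float64(0.5073)), (np.int64(90), np.float64(0.5114)), (np.int64(91), np.float64(0.525)), (np.int64(92), np.float64(0.5433)), (np.int64(93), np.float64(0.5167)), (np.int64(94), np.float64(0.5371)), (np.int64(95), np.float64(0.5236)), (np.int64(96), np.float64(0.5059)), (np.int64(97), np.float64(0.5119)), (np.int64(98), np.float64(0.5102)), (np.int64(99), np.float64(0.5087)), (np.int64(100), np.float64(0.5044)), (np.int64(101), np.float64(0.503)), (np.int64(102), np.float64(0.5014)), (np.int64(103), np.float64(0.4942))]
```

```bash
python3 - <<'E'
from h import *
z=load('w9')
# plate corner edges at z=.012 : corners in w9 px
f=lambda u,v,Z=.012: px2w(z,u,v,Z)
c=[f(203,83),f(331,57),f(350,172)]
print([x.round(4) for x in c],[np.degrees(np.arctan2(*(c[i+1]-c[i])[[1,0]])) for i in (0,1)],[np.linalg.norm(c[i+1]-c[i]) for i in (0,1)])
h=[f(212,92),f(322,70),f(340,162),f(237,184)]
for i in range(4):
    d=h[(i+1)%4]-h[i];print(np.degrees(np.arctan2(d[1],d[0])).round(2),np.linalg.norm(d).round(4))
print(sum(h)/4)
E
```

```text
[array([0.5079, 0.1623, 0.012 ]), array([0.6412, 0.1436, 0.012 ]), array([0.6255, 0.0246, 0.012 ])] [np.float64(-7.968570081131085), np.float64(-97.53479627934223)] [np.float64(0.1345750871637962), np.float64(0.12003284654688803)]
-8.02 0.1166
-96.28 0.0966
173.8 0.1187
82.49 0.1003
[0.56506836 0.09413827 0.012     ]
```

>>> {"name": "move_arm", "arguments": {"deltas": [[0,0,-0.04,0,0],[0,0,-0.1,0,0],[0,0,-0.16,0,0],[0,0,-0.22,0,0],[0,0,-0.26,0,0],[0,0,-0.28,0,0],[0,0,-0.28,0,0],[0,0,-0.28,0,0]]}}

```text
t: 30.13
tcp_pos: [0.5522, 0.0512, 0.2372]
tool_rot: [0.811, 0.584, 0.0, 0.0]
force: [-0.3, -0.9, -0.4]
finger_gap: 0.0
```

```bash
python3 - <<'E'
from h import *
p,d=snap('scene','s3')
z=load('s3');h=px2w(z,260+113/5.7,170+65/5.7,.078);print(h)
E
```

```text
[ 0.49413479 -0.12657996  0.078     ]
```

View pics/s3.png

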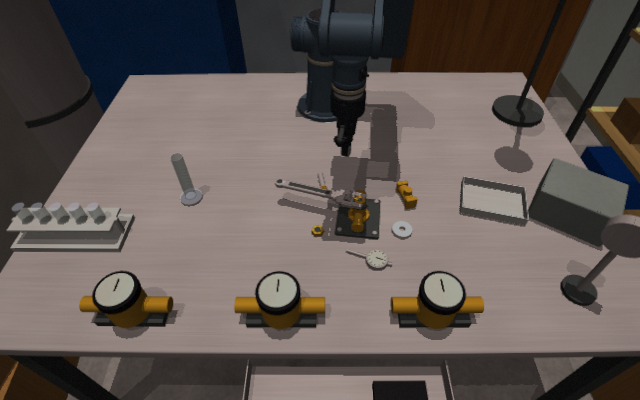

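The scene view shows the handle swung, with its end near (280,184), and the wrench still on the nut. The bystanders are where they started and the arm is clear of everything.

```bash
python3 -c "
from station import manip
print(manip.sign_off())"
```

```text
the job is handed in; nothing more can be done
None
```

I closed the jaw onto the nut with the worm, then swung the handle clockwise to what the force showed was the stop. I then backed off, lifted clear and handed in at about 30 s.

- **Worm:** I made eight rolling strokes with the closed fingertips at about 8 N down (10.5 N at most). The drag rose from about 4 N to 10–11 N, and on the last two strokes the fingertip slid, so the jaw was snug.
- **Swing:** I pushed about 185 mm from the nut axis. The handle moved at about 2.5–3.5 N and turned about 0.45 rad in all. The push then rose to 7.2 N for only 0.6 mm of movement, so I stopped, below the 8 N limit.
- **Last checks:** In the pictures the jaw gap is 26–27 mm, which is closed on the 27 mm nut. The bystanders look unmoved.

**What disagreed or stayed unproven:**
- My picture fit put the nut about 2–4° skew to the handle. That does not agree with the measured gap, since a skew of 4° would need about 28 mm. I put it down to low picture resolution and relied on the worm stalling instead.
- I could not measure the nut's own angle absolutely. That it reached its stop rests on the steep rise in force and on the roughly 0.44 rad the nut turned in the pictures.

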